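# Load the sensor cartridge along the fence

## Task

Without picking it up, push the blue sensor cartridge across the deck until its long side lies flush on the dark rail, then keep it against the rail and slide it along, fully home into the corner pocket at the end marked by the green lamp. It stays flat on the deck, never lifted, and the bottle, vial, tweezers and red cap are left where they are.

Things in the scene. Friction and masses are not known exactly. Their poses are not given: they have to be found in the camera images.
- stage: Fixed aluminium deck, 160 (own x) x 360 (own y) mm, top 12 mm above the bench. Origin: centre of its underside, on the bench. A dark rail, 12 mm high above the deck, runs along its far edge (own +x) parallel to own y; inner face at own x = +68 mm. At each end (inner faces at own y = +165 and -165 mm) a dark end stop of that height stands square to the rail. Nothing else on it is fixed but the two guides.
- rail_mid (a point): Middle of the rail's inner face at deck height: own (+68, 0, 12) mm of the deck.
- pocket_left (a point): Where the cartridge's underside centre lies when fully home in the left pocket: own (+50, +135, 12) mm of the deck. The pocket, 39 mm wide, is formed by rail, end stop and a black guide wall (12 mm high, 8 mm thick, inner face at own x = +29 mm) that runs 35 mm from the stop, then flares 29 degrees away from the rail for 18 mm. The seated cartridge sticks out 25 mm past the straight guide, 8 mm past the flare.
- pocket_right (a point): The same for the right pocket, a mirror image: own (+50, -135, 12) mm of the deck.
- cartridge: Blue plastic cartridge, a flat loose block 36 (own x) x 60 (own y) x 12 mm high, gold window on top, about 30 g. Origin: centre of its underside. Starts flat on the deck, within 42 mm of the middle left or right, 25 to 60 mm short of touching the rail, turned up to 20 degrees from parallel to it. Both ends are alike; a long side goes against the rail. It slides easily, with under 1 N.
- green_tag: Fixed lamp: black base 40 x 30 x 12 mm with a green dome, 25 mm high in all, on the bench just outside the end of the deck whose pocket is to be loaded, 76 mm from that pocket's centre. Origin: centre of its underside.
- grey_tag: The same lamp with a grey dome, outside the other end of the deck: that pocket is not to be used. Origin: centre of its underside.
- dropper: White dropper bottle, 30 mm across, 60 mm high, loose on the bench on the robot's side of the deck; leave it alone. Origin: centre of its underside.
- vial: Small brown glass vial with a paper label and black cap, 28 mm across, 50 mm high, loose on the bench on the robot's side of the deck; leave it alone. Origin: centre of its underside.
- dust_cap: Red dust cap with a knob, 28 mm across, 22 mm high, loose on the deck in its near left corner (own x about -52 mm, own y 120 to 150 mm); leave it alone. Origin: centre of its underside.
- tweezers: Steel tweezers, 120 mm long (own y, tips to -y), 12 mm wide, 4 mm thick, loose on the bench on the robot's side of the deck; leave it alone. Origin: on the underside, 5 mm from mid-length.
Mind the look-alikes: they are no part of the job. What is meant by the cartridge is not brown or purple, and is the smaller of those in its own colour.

How it is judged:
By the outcome, as a careful person would: the job done as asked, in the order asked, and still so for the second after the job is handed in, with the robot touching nothing.
It also fails if it takes over 48 s, if anything falls off the work surface, if the arm or the gripper's body presses on something with over 40 N, if the wrist force passes 120 N, or if a joint passes its speed limit or range.

## Robot

A 6-joint arm with a two-finger parallel gripper is mounted at the origin on the work surface. World frame = base frame: x ahead of the robot, y to its left, z up, the work surface at z = 0. Lengths are in mm, angles in rad, forces in N, time in s.
With the tool pointing down it reaches from about 350 to 975 mm from the base axis. Payload 7.1 kg.
Tool frame: the origin (TCP) lies between the finger pads; the fingertips stand 19 mm ahead of it and the grasp point (between the pads) is the TCP; z points along the fingers, y is the line along which they close (so a half turn about z gives the same grasp; the last joint's range is limited). The gripper opens to 88 mm and grips with 3 to 60 N. Pads are 20 mm wide; open, the fingers measure 115 mm over their backs; the gripper's body (75 mm by 178 mm) begins 61 mm behind the grasp point.
Start: joints at [-1.292, 0.423, 1.63, -0, 1.089, -0.019], TCP at [183.404, -597.468, 241.675] pointing down, gripper open.
Joint ranges: [-3, 3], [-0.9, 2.11], [0.09, 2.58], [-1.31, 4.45], [0.11, 2.69], [-2.54, 2.54]. Speed limits (rad/s): [2.39, 2.39, 3.01, 3.14, 3.14, 3.14].

## Interface

Orientations are given as a rotation vector (axis times angle).
In Python, from workcell import ctrl gives the robot as it stands.
- The arm moves only by the tool arm_command, never from a script. Its argument "series" is a list of rows, each an object with "linear": the shift along the tool's x, y, z in m, a list of three; "turn": the turn about the tool's z in rad. A call has 1 to 10 rows; each row shifts and turns the commanded pose from where the row before left it, along the tool's axes as they then stand; what a row does not reach is not made up. A row lasts 1/10 s, in which the tool goes at most 50 mm and 8.59 degrees, less where a joint would pass 70% of its speed; a pose out of reach is approached as far as the arm can. A call with a gripper value outside its range is refused whole. "jaw" is the opening, from -1 (shut) to 1 (fully open), set as the call begins (left out, the last holds). The fingers move at their own pace and stop on an object; the grip force is fixed at half the most. Time passes only in rows, so rows that do not move let the fingers close. It gives the time, the measured TCP pose, the force, the opening and the grip force at its end, in the units of the state.
- ctrl.get_obs(): the state, without advancing time (a new reading comes with each control period).
- ctrl.get_image(name): name is "side" or "top" or "wrist"; returns a dict with "frame" (384x512x3 uint8, blue, green, red), "fx", "fy", "cx", "cy" (pixels), "rvec" (rotation vector, rad) and "tvec" (3), from world to camera coordinates, as OpenCV has them. Camera axes: x right, y down, z forward; pixel columns grow to the right and rows downward; lengths in mm; the calibration is good to about 2 mm. The wrist camera is an equidistant fisheye: a pixel r from the principal point sees the ray r / f radians off the axis. A picture is of the moment at which its call begins. There is no depth.
- ctrl.close_job(): hands the job in; it is judged then, once.
The state is a dict: "t": time; "qpos": joint angles; "qvel": joint speeds; "joint_torque": joint torques, N m; "ee_pos": TCP position; "orientation": TCP orientation; "ft_force": force on the tool from outside, world axes, zero at the start; "moment": the same for the moment, N m; "width": finger opening in mm; "grasp_force": force on a finger pad.
Only numpy, scipy, OpenCV 4.12 (cv2) and the standard library are available. Lean on these libraries where they do the work, as an engineer would, in place of code of your own. Each camera call takes 0.05 s, during which the arm holds its last target. There are 200 camera calls.

## Working session

There is one attempt and no reset: what is moved stays moved. The work goes in short steps, Python scripts to look and compute and a tool call to move; the robot and the scene stay as the last step left them, time stands still between calls to the robot, and variables do not carry over. Pictures are saved under pics/ and viewed, at most 10 in all, crops included, and the job is handed in when it is done.

Besides the shell and the picture viewer there is one more tool, called after "Emit:" by a JSON object that holds its "api" and its "payload", one argument or row to a line. arm_command: Moves the arm, as the interface text tells. Its arguments: {"type":"object","properties":{"series":{"type":"array"},"jaw":{"type":"number"}},"required":["series"]}

```bash
ls; mkdir -p pics; cat > h.py <<'E'
import numpy as np, cv2
from workcell import ctrl
def snap(n,f):
    d=ctrl.get_image(n); cv2.imwrite('pics/'+f,d['frame']); return d
def ray(d,u,v,z):
    R=cv2.Rodrigues(np.array(d['rvec'],float))[0]; t=np.array(d['tvec'],float).ravel()
    r=R.T@np.array([(u-d['cx'])/d['fx'],(v-d['cy'])/d['fy'],1]); c=-R.T@t
    return c+r*(z-c[2])/r[2]
def proj(d,P):
    K=np.array([[d['fx'],0,d['cx']],[0,d['fy'],d['cy']],[0,0,1]],float)
    return cv2.projectPoints(np.array(P,float).reshape(-1,3),np.array(d['rvec'],float),np.array(d['tvec'],float),K,None)[0].reshape(-1,2)
E
python3 - <<'E'
from h import *
for n in('top','side'):
    d=snap(n,n+'0.png'); print({k:np.round(d[k],3) for k in d if k!='frame'})
print(ctrl.get_obs())
E
```

```text
pics
{'fx': np.float64(402.591), 'fy': np.float64(402.591), 'cx': np.float64(260.732), 'cy': np.float64(190.848), 'rvec': array([ 2.153, -2.177,  0.085]), 'tvec': array([ 40.992, 548.382, 735.575])}
{'fx': np.float64(400.598), 'fy': np.float64(400.598), 'cx': np.float64(256.779), 'cy': np.float64(189.587), 'rvec': array([ 0.465, -2.53 ,  1.474]), 'tvec': array([511.468, 140.608, 567.21 ])}
{'t': 0.1, 'qpos': array([-1.29200065e+00,  4.23747952e-01,  1.63057902e+00, -1.71500792e-05,
        1.08857249e+00, -1.89772794e-02]), 'qvel': array([ 6.62933575e-05, -1.56200556e-03, -2.54853925e-03, -1.69780551e-03,
       -8.23611336e-05, -1.14572903e-03]), 'joint_torque': array([ 3.20988065e-04, -5.45614672e+01, -2.74323857e+01,  6.45438046e-02,
        1.87450543e-02, -1.83573400e-05]), 'ee_pos': array([ 183.27975399, -597.05112326,  241.00326409]), 'orientation': array([-3.10555542e+00, -4.65834942e-01,  2.89456756e-04]), 'ft_force': array([-0.28736452,  0.23808395, -0.31996839]), 'moment': array([-0.00416361, -0.00752979, -0.0125806 ]), 'grasp_force': 0.0, 'width': 87.78374416068768}
```

View pics/top0.png

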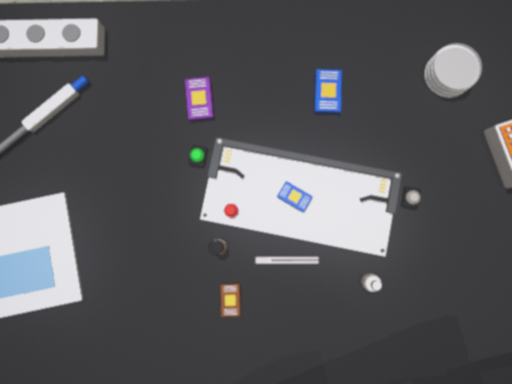

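View pics/side0.png

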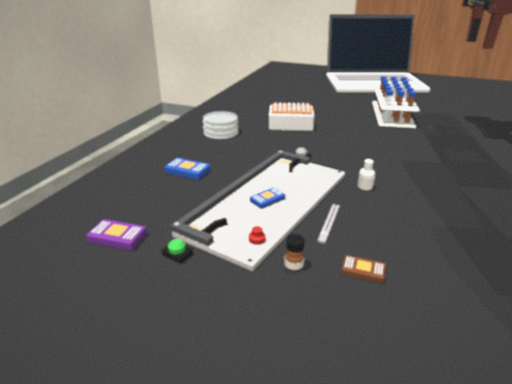

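The top view shows the green lamp at (197,155), on the left (own +y). The cartridge is at (295,196), the red cap at (231,210), and the deck corners at about (202,219), (387,254), (398,176) and (219,141). The side view agrees.

```bash
python3 - <<'E'
from h import *
d=ctrl.get_image('top'); f=d['frame']
c=cv2.resize(f[130:265,190:420],None,fx=3.4,fy=3.4,interpolation=cv2.INTER_CUBIC)
hsv=cv2.cvtColor(f,cv2.COLOR_BGR2HSV)
# deck white -> hull min-area rect
m=((hsv[...,2]>140)&(hsv[...,1]<60)).astype(np.uint8); m[:130]=0;m[265:]=0;m[:,:190]=0;m[:,400:]=0
n,l,s,_=cv2.connectedComponentsWithStats(m); k=1+s[1:,4].argmax()
pts=np.argwhere(l==k)[:,::-1]
W=np.array([ray(d,u,v,12)[:2] for u,v in pts],np.float32)
print('deck',cv2.minAreaRect(W)); 
b=((hsv[...,0]>100)&(hsv[...,0]<130)&(hsv[...,1]>120)).astype(np.uint8); b[:165]=0;b[230:]=0;b[:,:260]=0;b[:,330:]=0
W=np.array([ray(d,u,v,24)[:2] for v,u in np.argwhere(b)],np.float32)
r=cv2.minAreaRect(W); print('cart',r,cv2.boxPoints(r).round(1).tolist())
g=(hsv[...,0]>45)&(hsv[...,0]<75)&(hsv[...,1]>150)&(hsv[...,2]>80)
v,u=np.argwhere(g).mean(0);print('green',u,v,ray(d,u,v,18))
g=((hsv[...,0]<8)|(hsv[...,0]>172))&(hsv[...,1]>170)&(hsv[...,2]>90);g[:195]=0;g[230:]=0;g[:,:210]=0;g[:,260:]=0
v,u=np.argwhere(g).mean(0);print('red',u,v,ray(d,u,v,24))
print('grey',ray(d,413,198,18))
cv2.imwrite('pics/c0.png',c)
E
```

```text
deck ((532.765869140625, -37.67802429199219), (360.98809814453125, 149.46029663085938), 78.06224822998047)
cart ((537.807373046875, -28.363182067871094), (55.62709426879883, 32.71046829223633), 58.80131149291992) [[509.3999938964844, -43.70000076293945], [537.4000244140625, -60.599998474121094], [566.2000122070312, -13.0], [538.2000122070312, 3.9000000953674316]]
green 196.68456375838926 154.59060402684563 [621.49416367 158.32827117  18.        ]
red 227.5 209.875 [513.58932832  98.27797748  24.        ]
grey [ 532.55627861 -253.69930847   18.        ]
```

View pics/c0.png

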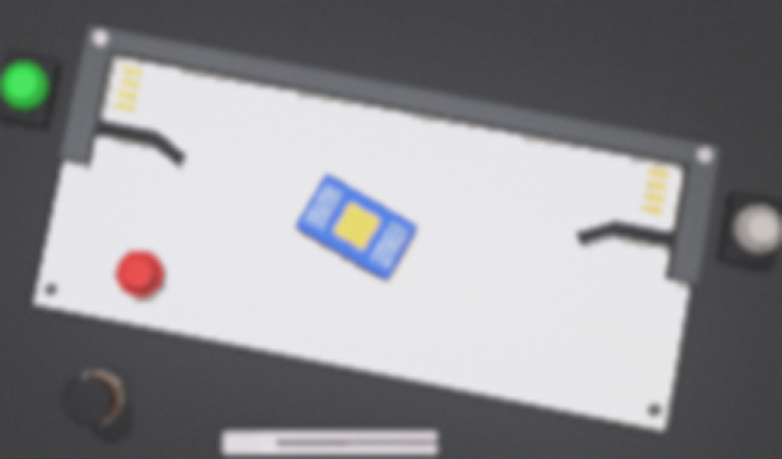

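The crop shows the left pocket at about (125,90), with its guide from (100,127) to (183,160). The cartridge centre is at (357,227). The outer deck corners are near (34,304) and (665,431); the far ones are (90,28) and (715,148).

```bash
python3 - <<'E'
from h import *
from scipy.optimize import least_squares
d=ctrl.get_image('top')
px=np.array([(34,304),(665,431),(90,28),(715,148),(110,56),(683,164)])/3.4+[190-.35,130-.35]
ow=np.array([(-80,180,12),(-80,-180,12),(80,180,24),(80,-180,24),(68,165,24),(68,-165,24)],float)
def tw(p,o):
    c,s=np.cos(p[2]),np.sin(p[2]);o=np.atleast_2d(o);return np.c_[p[0]+c*o[:,0]-s*o[:,1],p[1]+s*o[:,0]+c*o[:,1],o[:,2]]
r=least_squares(lambda p:(proj(d,tw(p,ow))-px).ravel(),[535,-38,-.2]);p=r.x
print('stage',p,r.fun.reshape(-1,2).round(1).tolist())
cp=np.array([(327,174),(417,227),(388,281),(296,228)])/3.4+[190-.35,130-.35]
co=np.array([(18,30,24),(18,-30,24),(-18,-30,24),(-18,30,24)],float)
q=least_squares(lambda q:(proj(d,tw(q,co))-cp).ravel(),[537,-28,-.5]);print('cart',q.x,q.fun.round(1))
q=q.x
c,s=np.cos(p[2]),np.sin(p[2]);R=np.array([[c,-s],[s,c]])
print('cart own',R.T@(q[:2]-p[:2]),np.degrees(q[2]-p[2]))
for n,P in(('green',(621.5,158.3)),('red',(513.6,98.3)),('grey',(532.6,-253.7)),('tcp',ctrl.get_obs()['ee_pos'][:2])): print(n,R.T@(np.array(P)-p[:2]))
E
```

```text
stage [ 5.37692668e+02 -3.82519367e+01 -2.04338863e-01] [[-0.6, 0.6], [-0.2, 0.1], [-1.0, -0.0], [0.9, 0.0], [-0.5, -0.8], [1.4, -0.0]]
cart [ 5.37465794e+02 -2.90173159e+01 -5.36973847e-01] [-0.2 -0.4  0.8 -0.2 -0.   0.4 -0.6  0.1]
cart own [-2.09604115  8.99646062] -19.058580711623915
green [ 42.17946631 209.46891253]
red [-51.30052333 128.82214237]
grey [  38.73196574 -211.99914645]
tcp [-233.59362163 -619.18037228]
```

Emit:
{"api": "arm_command", "payload": {
  "series": [
    {"linear": [0.0227, -0.0233, 0], "turn": 0},
    {"linear": [0.0227, -0.0233, 0], "turn": 0},
    {"linear": [0.0227, -0.0233, 0], "turn": 0},
    {"linear": [0.0227, -0.0233, 0], "turn": 0},
    {"linear": [0.0227, -0.0233, 0], "turn": 0},
    {"linear": [0.0227, -0.0233, 0], "turn": 0},
    {"linear": [0.0227, -0.0233, 0], "turn": 0},
    {"linear": [0.0227, -0.0233, 0], "turn": 0},
    {"linear": [0.0227, -0.0233, 0], "turn": 0},
    {"linear": [0.0227, -0.0233, 0], "turn": 0}
  ],
  "jaw": -0.43
}}

```text
t: 1.2
ee_pos: [332.4, -306.9, 241.7]
orientation: [3.107, 0.466, 0.0]
ft_force: [0.2, -0.7, 0.9]
width: 25.0
grasp_force: 0.0
```

Emit:
{"api": "arm_command", "payload": {
  "series": [
    {"linear": [0.0227, -0.0233, 0], "turn": 0},
    {"linear": [0.0227, -0.0233, 0], "turn": 0},
    {"linear": [0.0227, -0.0233, 0], "turn": 0},
    {"linear": [0.0227, -0.0233, 0], "turn": 0},
    {"linear": [0.0227, -0.0233, 0], "turn": 0},
    {"linear": [0.0227, -0.0233, 0], "turn": 0},
    {"linear": [0.0227, -0.0233, 0], "turn": 0},
    {"linear": [0.0227, -0.0233, 0], "turn": 0},
    {"linear": [0.0227, -0.0233, 0], "turn": 0},
    {"linear": [0.0227, -0.0233, 0], "turn": 0}
  ]
}}

```text
t: 2.2
ee_pos: [481.1, -17.5, 241.7]
orientation: [3.107, 0.466, 0.0]
ft_force: [0.1, -1.3, -0.4]
width: 25.1
grasp_force: 0.0
```

Emit:
{"api": "arm_command", "payload": {
  "series": [
    {"linear": [0, 0, 0.02], "turn": 0.1},
    {"linear": [0, 0, 0.02], "turn": 0.1},
    {"linear": [0, 0, 0.02], "turn": 0.1},
    {"linear": [0, 0, 0.02], "turn": 0.1},
    {"linear": [0, 0, 0.02], "turn": 0.1},
    {"linear": [0, 0, 0], "turn": 0},
    {"linear": [0, 0, 0], "turn": 0}
  ]
}}

```text
t: 2.9
ee_pos: [480.6, -18.8, 141.7]
orientation: [3.126, -0.313, -0.001]
ft_force: [-0.6, 0.4, 0.1]
width: 25.0
grasp_force: 0.0
```

```bash
python3 - <<'E'
from h import *
a=ctrl.get_image('wrist')['frame'];b=ctrl.get_image('top')['frame']
b=cv2.resize(b[125:260,180:410],None,fx=1.7,fy=1.7,interpolation=cv2.INTER_CUBIC)
o=np.zeros((384,512+b.shape[1]-112,3),np.uint8);o[:,:400]=a[:,56:456];o[:b.shape[0],400:400+b.shape[1]]=b
o=o[:,:800];cv2.imwrite('pics/w1.png',o)
E
```

```text
(no output)
```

View pics/w1.png

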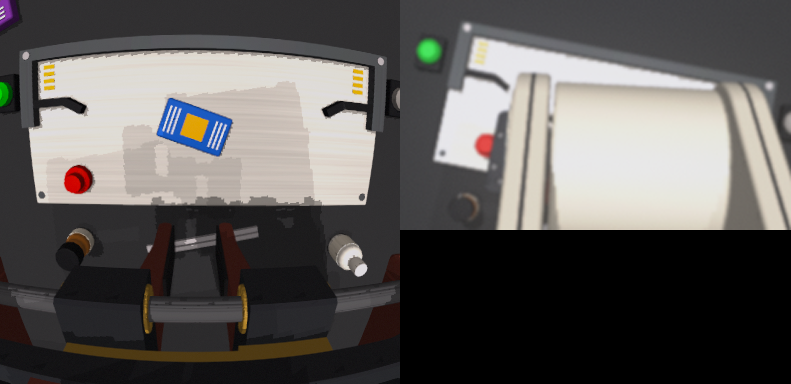

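The wrist view shows the deck square to the tool. The cartridge is at (195,127), centred on the fingers at x 160–228, and the left pocket is at (60,80). I'll refit the poses from this view.

```bash
cat >> h.py <<'E'
from scipy.optimize import least_squares
def fproj(d,P):
    K=np.array([[d['fx'],0,d['cx']],[0,d['fy'],d['cy']],[0,0,1]],float)
    R=cv2.Rodrigues(np.array(d['rvec'],float))[0];C=np.atleast_2d(P)@R.T+np.array(d['tvec'],float).ravel()
    th=np.arctan2(np.hypot(C[:,0],C[:,1]),C[:,2]);h=np.hypot(C[:,0],C[:,1])
    return np.c_[d['cx']+d['fx']*th*C[:,0]/h,d['cy']+d['fy']*th*C[:,1]/h]
def tw(p,o):
    c,s=np.cos(p[2]),np.sin(p[2]);o=np.atleast_2d(o);return np.c_[p[0]+c*o[:,0]-s*o[:,1],p[1]+s*o[:,0]+c*o[:,1],o[:,2]]
CO=np.array([(18,30,24),(18,-30,24),(-18,-30,24),(-18,30,24)],float)
def fit(d,ow,px,p0):
    r=least_squares(lambda p:(fproj(d,tw(p,ow))-px).ravel(),p0);return r.x,r.fun.reshape(-1,2).round(1).tolist()
def own(p,P):
    c,s=np.cos(p[2]),np.sin(p[2]);return np.array([[c,s],[-s,c]])@(np.array(P[:2])-p[:2])
E
python3 - <<'E'
from h import *
d=ctrl.get_image('wrist')
ow=np.array([(-80,180,12),(-80,-180,12),(80,180,24),(80,-180,24),(68,165,12),(68,-165,12)],float)
px=np.array([(38,204),(367,205),(21,53),(386,58),(39,65),(369,69)])+[56,0.]
p,e=fit(d,ow,px,[537,-38,-.2]);print(p,e)
cp=np.array([(169,98),(232,119),(222,156),(157,133)])+[56,0.]
q,e=fit(d,CO,cp,[537,-28,-.5]);print(q,e,own(p,q),np.degrees(q[2]-p[2]),own(p,ctrl.get_obs()['ee_pos']))
E
```

```text
[ 5.35785840e+02 -4.08615750e+01 -2.04079166e-01] [[0.8, 1.0], [-0.7, 0.8], [-0.0, 0.2], [0.2, 0.1], [0.4, -1.2], [-0.7, -1.0]]
[ 5.37898838e+02 -3.05319916e+01 -5.24226960e-01] [[0.0, -1.5], [1.9, -0.7], [-1.6, 0.1], [-0.4, 2.1]] [-0.02430114 10.543456  ] -18.3431174259322 [-57.69407478  10.56347896]
```

Emit:
{"api": "arm_command", "payload": {
  "series": [
    {"linear": [0, 0, 0.015], "turn": 0},
    {"linear": [0, 0, 0.015], "turn": 0},
    {"linear": [0, 0, 0.015], "turn": 0},
    {"linear": [0, 0, 0.015], "turn": 0},
    {"linear": [0, 0, 0.015], "turn": 0},
    {"linear": [0, 0, 0.012], "turn": 0},
    {"linear": [0, 0, 0.01], "turn": 0},
    {"linear": [0, 0, 0.01], "turn": 0},
    {"linear": [0, 0, 0], "turn": 0}
  ]
}}

```text
t: 3.95
ee_pos: [480.2, -18.7, 33.8]
orientation: [3.126, -0.317, -0.002]
ft_force: [-0.4, -0.7, -0.6]
width: 25.2
grasp_force: 0.0
```

Emit:
{"api": "arm_command", "payload": {
  "series": [
    {"linear": [0.006, 0, 0], "turn": 0},
    {"linear": [0.006, 0, 0], "turn": 0},
    {"linear": [0.006, 0, 0], "turn": 0},
    {"linear": [0.006, 0, 0], "turn": 0},
    {"linear": [0.006, 0, 0], "turn": 0},
    {"linear": [0.006, 0, 0], "turn": 0},
    {"linear": [0.006, 0, 0], "turn": 0},
    {"linear": [0.006, 0, 0], "turn": 0},
    {"linear": [0.006, 0, 0], "turn": 0},
    {"linear": [0.006, 0, 0], "turn": 0}
  ]
}}

```text
t: 4.95
ee_pos: [539.9, -30.9, 34.6]
orientation: [-3.126, 0.317, 0.0]
ft_force: [-0.1, -0.1, -0.0]
width: 25.2
grasp_force: 0.1
```

```bash
python3 - <<'E'
from h import *
d=snap('wrist','w2.png')
E
```

```text
(no output)
```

View pics/w2.png

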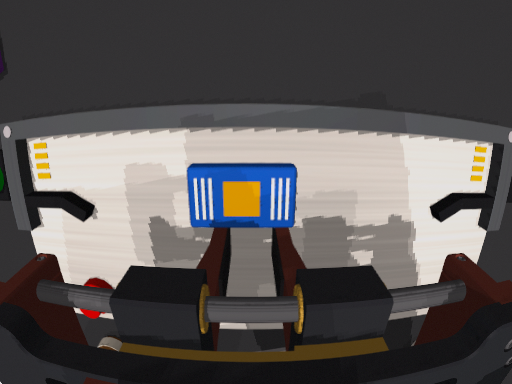

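The cartridge (242,195) is now square to the rail and sits against both fingers, with roughly 20 mm to go.

Emit:
{"api": "arm_command", "payload": {
  "series": [
    {"linear": [0.004, 0, 0], "turn": 0},
    {"linear": [0.004, 0, 0], "turn": 0},
    {"linear": [0.004, 0, 0], "turn": 0},
    {"linear": [0.003, 0, 0], "turn": 0},
    {"linear": [0.002, 0, 0], "turn": 0},
    {"linear": [0, 0, 0], "turn": 0}
  ]
}}

```text
t: 5.6
ee_pos: [556.4, -34.3, 34.7]
orientation: [-3.126, 0.317, -0.0]
ft_force: [0.5, -0.8, -0.7]
width: 24.7
grasp_force: 0.0
```

Emit:
{"api": "arm_command", "payload": {
  "series": [
    {"linear": [0.001, 0, 0], "turn": 0},
    {"linear": [0.001, 0, 0], "turn": 0},
    {"linear": [0, 0, 0], "turn": 0}
  ]
}}

```text
t: 5.9
ee_pos: [558.2, -34.6, 34.7]
orientation: [-3.126, 0.317, -0.0]
ft_force: [-0.6, -0.7, 0.2]
width: 24.9
grasp_force: 0.0
```

```bash
python3 - <<'E'
from h import *
d=snap('wrist','w3.png');print(ctrl.get_obs()['ft_force'],own([536.7,-39.5,-.2042],ctrl.get_obs()['ee_pos']))
E
```

```text
[ 0.73191194 -0.22668318  0.88094866] [19.96767579  9.11053239]
```

View pics/w3.png

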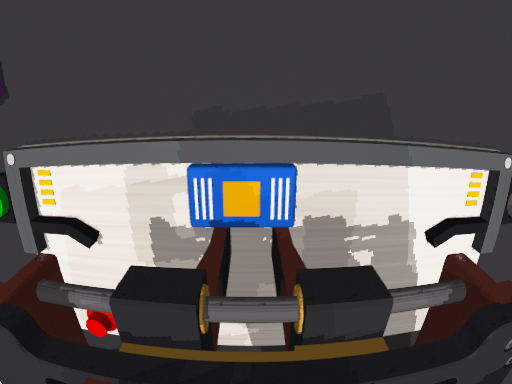

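The cartridge's far side (row 165) is nearly at the rail's inner edge (row ~164). I'll creep forward until I feel contact.

Emit:
{"api": "arm_command", "payload": {
  "series": [
    {"linear": [0.001, 0, 0], "turn": 0},
    {"linear": [0.001, 0, 0], "turn": 0},
    {"linear": [0, 0, 0], "turn": 0}
  ]
}}

```text
t: 6.25
ee_pos: [560.2, -35.0, 34.7]
orientation: [-3.126, 0.317, -0.0]
ft_force: [0.9, -0.1, 0.4]
width: 24.9
grasp_force: 0.0
```

Emit:
{"api": "arm_command", "payload": {
  "series": [
    {"linear": [0.001, 0, 0], "turn": 0},
    {"linear": [0, 0, 0], "turn": 0}
  ]
}}

```text
t: 6.45
ee_pos: [560.3, -35.1, 34.5]
orientation: [-3.126, 0.317, 0.002]
ft_force: [-2.6, 1.0, 1.4]
width: 25.3
grasp_force: 1.4
```

Emit:
{"api": "arm_command", "payload": {
  "series": [
    {"linear": [0.001, 0, 0], "turn": 0},
    {"linear": [0, 0, 0], "turn": 0}
  ]
}}

```text
t: 6.65
ee_pos: [560.4, -35.2, 34.4]
orientation: [-3.125, 0.317, 0.005]
ft_force: [-4.3, 2.2, 3.1]
width: 24.7
grasp_force: 2.8
```

Contact is at 4 N, so the cartridge is flush. Next I'll back off, lift, close, and go round to its right end.

Emit:
{"api": "arm_command", "payload": {
  "series": [
    {"linear": [-0.005, 0, 0], "turn": 0},
    {"linear": [-0.007, 0, 0], "turn": 0},
    {"linear": [0, 0, -0.02], "turn": 0},
    {"linear": [0, 0, -0.03], "turn": 0},
    {"linear": [0, 0, -0.03], "turn": 0},
    {"linear": [0, 0.013, 0], "turn": 0},
    {"linear": [0.01, 0.013, 0], "turn": 0},
    {"linear": [0.014, 0.013, 0], "turn": 0},
    {"linear": [0.015, 0.013, 0], "turn": 0},
    {"linear": [0, 0, 0], "turn": 0}
  ]
}}

```text
t: 7.65
ee_pos: [579.8, -94.5, 113.6]
orientation: [3.125, -0.321, 0.001]
ft_force: [1.1, 0.2, -0.0]
width: 25.1
grasp_force: 0.0
```

Emit:
{"api": "arm_command", "payload": {
  "series": [
    {"linear": [0, 0, 0], "turn": 0},
    {"linear": [0, 0, 0], "turn": 0},
    {"linear": [0, 0, 0], "turn": 0}
  ],
  "jaw": -1
}}

```text
t: 7.95
ee_pos: [577.4, -91.4, 114.2]
orientation: [-3.125, 0.317, 0.002]
ft_force: [0.5, -0.5, -0.5]
width: 4.4
grasp_force: 0.0
```

```bash
python3 - <<'E'
from h import *
d=snap('wrist','w4.png');print(own([536.7,-39.5,-.2042],ctrl.get_obs()['ee_pos']))
f=d['frame'];hsv=cv2.cvtColor(f,cv2.COLOR_BGR2HSV)
# predicted outlines for a cartridge flush at own (50,y)
for y in(8,14): print(fproj(d,tw([536.7,-39.5,-.2042],CO+[50,y,0])).round().tolist())
E
```

```text
[ 50.53192749 -42.48915264]
[[155.0, 179.0], [226.0, 178.0], [227.0, 219.0], [159.0, 218.0]]
[[149.0, 179.0], [218.0, 178.0], [220.0, 219.0], [153.0, 218.0]]
```

View pics/w4.png

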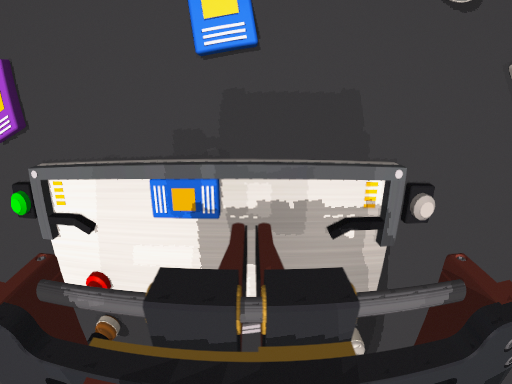

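The cartridge (185,198) is flush on the rail at own y≈14, and its right end is clear of the closed fingers. Now I'll descend and slide it.

Emit:
{"api": "arm_command", "payload": {
  "series": [
    {"linear": [0, 0, 0.02], "turn": 0},
    {"linear": [0, 0, 0.02], "turn": 0},
    {"linear": [0, 0, 0.02], "turn": 0},
    {"linear": [0, 0, 0.012], "turn": 0},
    {"linear": [0, 0, 0.008], "turn": 0},
    {"linear": [0, 0, 0], "turn": 0},
    {"linear": [0, 0, 0], "turn": 0}
  ]
}}

```text
t: 8.7
ee_pos: [578.4, -91.8, 35.1]
orientation: [3.126, -0.317, 0.001]
ft_force: [0.2, -0.6, -0.6]
width: -0.1
grasp_force: 0.0
```

Emit:
{"api": "arm_command", "payload": {
  "series": [
    {"linear": [0, -0.005, 0], "turn": 0},
    {"linear": [0, -0.005, 0], "turn": 0},
    {"linear": [0, -0.003, 0], "turn": 0},
    {"linear": [0, -0.004, 0], "turn": 0},
    {"linear": [0.0002, -0.006, 0], "turn": 0},
    {"linear": [0.0002, -0.006, 0], "turn": 0},
    {"linear": [0.0002, -0.006, 0], "turn": 0},
    {"linear": [0.0002, -0.006, 0], "turn": 0},
    {"linear": [0.0002, -0.006, 0], "turn": 0},
    {"linear": [0.0002, -0.006, 0], "turn": 0}
  ]
}}

```text
t: 9.7
ee_pos: [589.9, -39.6, 34.6]
orientation: [-3.126, 0.317, 0.0]
ft_force: [-0.4, 0.7, -0.4]
width: 0.3
grasp_force: 0.1
```

Emit:
{"api": "arm_command", "payload": {
  "series": [
    {"linear": [0.0002, -0.006, 0], "turn": 0},
    {"linear": [0.0002, -0.006, 0], "turn": 0},
    {"linear": [0.0002, -0.006, 0], "turn": 0},
    {"linear": [0.0002, -0.006, 0], "turn": 0},
    {"linear": [0, 0, 0], "turn": 0}
  ]
}}

```text
t: 10.2
ee_pos: [595.7, -16.0, 34.7]
orientation: [-3.126, 0.316, -0.0]
ft_force: [-0.1, 0.4, -1.0]
width: 0.5
grasp_force: 0.0
```

```bash
python3 - <<'E'
from h import *
d=snap('wrist','w5.png');print(own([536.7,-39.5,-.2042],ctrl.get_obs()['ee_pos']))
E
```

```text
[52.96213362 34.60101221]
```

View pics/w5.png

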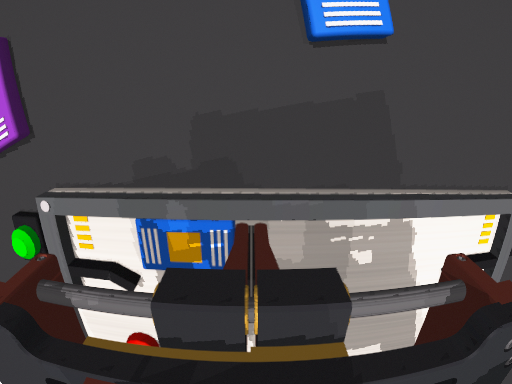

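The cartridge (188,243) is sliding flush along the rail and lined up with the pocket mouth (75–140, 215–270). About 57 mm to go.

Emit:
{"api": "arm_command", "payload": {
  "series": [
    {"linear": [0, -0.005, 0], "turn": 0},
    {"linear": [0, -0.005, 0], "turn": 0},
    {"linear": [0, -0.005, 0], "turn": 0},
    {"linear": [0, -0.005, 0], "turn": 0},
    {"linear": [0, -0.005, 0], "turn": 0},
    {"linear": [0, -0.005, 0], "turn": 0},
    {"linear": [0, -0.005, 0], "turn": 0},
    {"linear": [0, -0.005, 0], "turn": 0},
    {"linear": [0, -0.005, 0], "turn": 0},
    {"linear": [0, -0.002, 0], "turn": 0}
  ]
}}

```text
t: 11.25
ee_pos: [605.0, 29.8, 34.7]
orientation: [-3.126, 0.316, -0.0]
ft_force: [-0.8, -0.1, 1.0]
width: 0.4
grasp_force: 0.1
```

Emit:
{"api": "arm_command", "payload": {
  "series": [
    {"linear": [0, -0.002, 0], "turn": 0},
    {"linear": [0, -0.002, 0], "turn": 0},
    {"linear": [0, -0.001, 0], "turn": 0},
    {"linear": [0, 0, 0], "turn": 0}
  ]
}}

```text
t: 11.65
ee_pos: [605.8, 34.2, 34.7]
orientation: [-3.126, 0.317, 0.0]
ft_force: [0.1, 0.3, 0.1]
width: 0.8
grasp_force: 0.0
```

Emit:
{"api": "arm_command", "payload": {
  "series": [
    {"linear": [0, -0.001, 0], "turn": 0},
    {"linear": [0, -0.001, 0], "turn": 0},
    {"linear": [0, 0, 0], "turn": 0}
  ]
}}

```text
t: 11.95
ee_pos: [606.3, 36.2, 34.7]
orientation: [-3.126, 0.317, -0.0]
ft_force: [-0.5, 0.1, -0.3]
width: 0.5
grasp_force: 0.0
```

Emit:
{"api": "arm_command", "payload": {
  "series": [
    {"linear": [0, -0.001, 0], "turn": 0},
    {"linear": [0, -0.001, 0], "turn": 0},
    {"linear": [0, 0, 0], "turn": 0}
  ]
}}

```text
t: 12.25
ee_pos: [606.7, 38.2, 34.7]
orientation: [-3.126, 0.317, -0.0]
ft_force: [0.7, -0.2, -0.7]
width: 0.5
grasp_force: 0.0
```

Emit:
{"api": "arm_command", "payload": {
  "series": [
    {"linear": [0, -0.001, 0], "turn": 0},
    {"linear": [0, -0.001, 0], "turn": 0},
    {"linear": [0, 0, 0], "turn": 0}
  ]
}}

```text
t: 12.55
ee_pos: [607.1, 40.2, 34.7]
orientation: [-3.126, 0.317, -0.0]
ft_force: [0.3, -0.3, -0.0]
width: 0.4
grasp_force: 0.0
```

```bash
python3 - <<'E'
from h import *
d=snap('wrist','w6.png');print(own([536.7,-39.5,-.2042],ctrl.get_obs()['ee_pos']))
E
```

```text
[52.74951925 92.25103535]
```

View pics/w6.png

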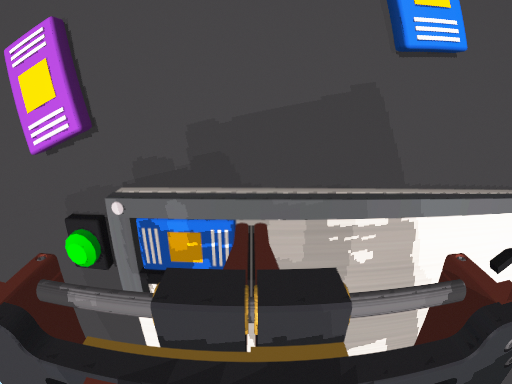

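The cartridge's left end (column 137) is close to the stop face (~132), so a few millimetres remain. I'll keep creeping until it makes contact.

Emit:
{"api": "arm_command", "payload": {
  "series": [
    {"linear": [0, -0.001, 0], "turn": 0},
    {"linear": [0, -0.001, 0], "turn": 0},
    {"linear": [0, 0, 0], "turn": 0}
  ]
}}

```text
t: 12.9
ee_pos: [607.5, 42.1, 34.7]
orientation: [-3.126, 0.317, -0.0]
ft_force: [0.5, 0.3, 0.3]
width: 0.3
grasp_force: 0.0
```

Emit:
{"api": "arm_command", "payload": {
  "series": [
    {"linear": [0, -0.001, 0], "turn": 0},
    {"linear": [0, 0, 0], "turn": 0}
  ]
}}

```text
t: 13.1
ee_pos: [607.7, 43.1, 34.7]
orientation: [-3.126, 0.317, -0.0]
ft_force: [0.1, -1.4, -0.0]
width: 0.4
grasp_force: 0.0
```

Emit:
{"api": "arm_command", "payload": {
  "series": [
    {"linear": [0, -0.001, 0], "turn": 0},
    {"linear": [0, 0, 0], "turn": 0}
  ]
}}

```text
t: 13.3
ee_pos: [607.6, 43.5, 34.7]
orientation: [3.125, -0.317, -0.001]
ft_force: [-1.6, -3.4, 0.6]
width: 0.6
grasp_force: 2.0
```

Emit:
{"api": "arm_command", "payload": {
  "series": [
    {"linear": [0, -0.001, 0], "turn": 0},
    {"linear": [0, 0, 0], "turn": 0}
  ]
}}

```text
t: 13.5
ee_pos: [607.6, 43.6, 34.7]
orientation: [3.124, -0.316, -0.002]
ft_force: [-1.8, -9.7, 2.8]
width: 0.5
grasp_force: 4.6
```

Emit:
{"api": "arm_command", "payload": {
  "series": [
    {"linear": [0, 0.004, 0], "turn": 0},
    {"linear": [0, 0.008, 0], "turn": 0},
    {"linear": [0, 0.008, 0], "turn": 0},
    {"linear": [0, 0, -0.02], "turn": 0},
    {"linear": [0, 0, -0.03], "turn": 0},
    {"linear": [0, 0, -0.03], "turn": 0},
    {"linear": [-0.03, -0.01, -0.02], "turn": 0},
    {"linear": [-0.03, -0.01, -0.02], "turn": 0},
    {"linear": [0, 0, 0], "turn": 0},
    {"linear": [0, 0, 0], "turn": 0}
  ]
}}

```text
t: 14.5
ee_pos: [549.6, 57.0, 155.3]
orientation: [-3.125, 0.316, -0.003]
ft_force: [0.8, -0.1, -0.2]
width: 0.4
grasp_force: 0.0
```

```bash
python3 - <<'E'
from h import *
d=ctrl.get_image('wrist');f=d['frame']
cv2.imwrite('pics/w7.png',cv2.resize(f[:300,60:460],None,fx=2,fy=2,interpolation=cv2.INTER_CUBIC))
E
```

```text
(no output)
```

View pics/w7.png

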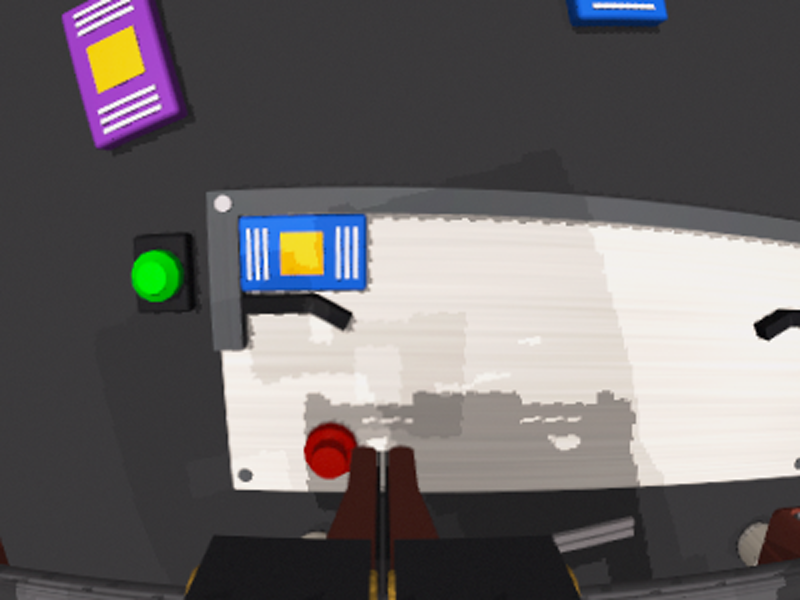

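The cartridge (303,252) sits square in the left pocket, against both the rail (row 215) and the stop (column 240). The red cap at (330,450) hasn't moved and the arm is clear, so I'll hand it in.

```bash
python3 -c "
from workcell import ctrl
print(ctrl.close_job())"
```

```text
the job is handed in; nothing more can be done
None
```

I pushed the cartridge flush to the rail, slid it along into the green-lamp (left) pocket until it pressed on the end stop, and handed the job in with the arm clear at about 14.5 s; the verdict was not shown.

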